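# Shut the orange pill lid and acknowledge the reminder

## Robot

A 6-joint arm with a two-finger parallel gripper is mounted at the origin on the work surface. World frame = base frame: x ahead of the robot, y to its left, z up, the work surface at z = 0. Lengths are in m, angles in degrees, forces in N, time in s.
With the tool pointing down it reaches from about 0.35 to 0.875 m from the base axis. Payload 4.2 kg.
Tool frame: the origin (TCP) lies on the front face of the gripper's body, between the roots of the fingers; the fingertips stand 70 mm ahead of it and the grasp point (between the pads) lies 51 mm ahead of it; z points along the fingers, y is the line along which they close (so a half turn about z gives the same grasp; the last joint's range is limited). The gripper opens to 87 mm and grips with 3 to 60 N. Pads are 19 mm wide; open, the fingers measure 117 mm over their backs; the gripper's body (75 mm by 190 mm) begins 51 mm behind the grasp point.
Start: joints at [80.077, 22.042, 0.453, 0, -68.411, -14.817], TCP at [0.262, 0.568, 0.292] pointing down, gripper open.
Joint ranges: [-179.83, 179.83], [-69.29, 118.12], [-61.27, 80.66], [-181.25, 117.63], [-171.15, -9.14], [-177.46, 177.46]. Speed limits (degrees/s): [159.86, 159.86, 180, 180, 180, 180].

## Interface

Orientations are given as a 3x3 rotation matrix whose columns are the frame's x, y, z axes.
In Python, from station import r gives the robot as it stands.
- The arm moves only by the shell command python3 -m pendant 'ROWS' [OPENING]. ROWS is JSON, a list of rows, each a list of 2 entries, a list of its own where there are three numbers: the shift along the tool's x, y, z in mm, then the turn, a rotation vector about the tool's x, y, z in rad. A call has 1 to 10 rows; each row is the pose to reach, as a shift and turn from the pose commanded when the call began, along the tool's axes at that moment; what a row does not reach only later rows make up. A row lasts 1/10 s, in which the tool goes at most 50 mm and 8.59 degrees, less where a joint would pass 70% of its speed; a pose out of reach is approached as far as the arm can. A call with a gripper value outside its range is refused whole. OPENING is the opening, from 0 (shut) to 1 (fully open), set as the call begins (- or left out, the last holds). The fingers move at their own pace and stop on an object; the grip force is fixed at half the most. Time passes only in rows, so rows that repeat a pose let the fingers close. It gives the time, the measured TCP pose, the force, the opening and the grip force at its end, in the units of the state.
- r.sense(): the state, without advancing time (a new reading comes with each control period).
- r.capture(name): name is "scene" or "side" or "wrist"; returns a dict with "frame" (384x512x3 uint8, red, green, blue), "vertical_fov" (degrees; the focal length in pixels is half the picture's height over the tangent of half this angle, whatever the lens; pixels are square), "cx", "cy" (the principal point, pixels), "rvec" (rotation vector, rad) and "tvec" (3), from world to camera coordinates, as OpenCV has them. Camera axes: x right, y down, z forward; pixel columns grow to the right and rows downward; lengths in m; the calibration is good to about 2 mm. A picture is of the moment at which its call begins. There is no depth.
- r.finish_job(): hands the job in; it is judged then, once.
The state is a dict: "time_s": time; "joints": joint angles; "joint_velocities": joint speeds; "effort": joint torques, N m; "tcp_pos": TCP position; "ee_rot": TCP orientation; "wrist_force": force on the tool from outside, world axes, zero at the start; "moment": the same for the moment, N m; "gripper_width": opening from 0.0 (shut) to 1.0 (fully open); "gripper_force": force on a finger pad.
Only numpy, scipy, OpenCV 4.12 (cv2) and the standard library are available. Lean on these libraries where they do the work, as an engineer would, in place of code of your own. Each camera call takes 0.05 s, during which the arm holds its last target. There are 200 camera calls.

## Task

The morning dose is done: with closed fingertips press the open orange lid of the pill organizer gently down until it is fully shut, then press the green button of the white reminder box right down and let it come back up. Leave the blue lid standing open, do not touch the other compartments or press the yellow button, and do not shift, tip or lift the reminder box, the cup, the steel splitter, the jar with its dosing cup or the spectacle case.

Things in the scene. Friction and masses are not known exactly. Their poses are not given: they have to be found in the camera images.
- orange_lid (a joint): Opening angle in rad of the orange lid about its hinge: 0 fully shut (flush on the rim), larger is more open; starts 0.45 to 0.85. The hinge is stiff enough for the lid to stay at any angle; about 1 N on its free edge swings it. It stops hard at 0. There is no latch to overcome.
- orange_pod: The fixed compartment under the orange lid: clear box 50 mm along its x, 40 mm along its y, 28 mm tall, origin at the centre of its underside, z up. The hinge lies along y at x = +25 mm, z = +28 mm; the free edge of the lid is at the -x side. The lid is a flat plate 50 x 40 x 3 mm with a 5 mm thumb tab on the free edge; when shut its upper face is 31 mm above this origin and its middle right over it. The lid will bear about 30 N, not more.
- orange_lid_mid (a point): Middle of the orange lid's upper face; moves with the lid (25 mm from the hinge).
- blue_lid (a joint): Opening angle in rad of the blue lid, built like the orange one; starts 0.45 to 0.85 and must stay as it is.
- blue_lid_edge (a point): Middle of the free edge of the blue lid, on its upper face; it stands highest of the organizer, up to 90 mm above the work surface.
- blue_pod: The compartment under the blue lid, same box as the orange one; leave alone.
- clear_pod1: A shut compartment with a clear, faintly bluish lid, same box, top of its lid 31 mm above its origin (centre of underside); leave alone.
- clear_pod2: A shut compartment with a clear, faintly bluish lid, same box, top of its lid 31 mm above its origin (centre of underside); leave alone.
- clear_pod3: A shut compartment with a clear, faintly bluish lid, same box, top of its lid 31 mm above its origin (centre of underside); leave alone.
- clear_pod4: A shut compartment with a clear, faintly bluish lid, same box, top of its lid 31 mm above its origin (centre of underside); leave alone.
- clear_pod5: A shut compartment with a clear, faintly bluish lid, same box, top of its lid 31 mm above its origin (centre of underside); leave alone.
- board: Fixed square bamboo trivet board, 300 x 300 x 14 mm, origin at the centre of its underside. A white rack on its +x half carries the compartments in two rows of four places, in any order (the +x +y corner place is empty), origins 18 mm above the work surface, 46 mm apart along the board's y, 60 mm along its x, with the board's yaw. Cup, splitter and jar stand on its -x half.
- reminder: White reminder box, loose, about 0.35 kg, 130 (x) x 70 (y) x 22 mm tall, origin at the centre of its underside, lying flat on the work surface to the left or the right of the board. Dark display strip in the middle, green button at x = -40 mm, yellow button at x = +40 mm, both round, 28 mm across, standing 11 mm above the box.
- green_button (a joint): How far the green button is pressed, m: 0 up, 0.006 fully down; its spring takes 1 N to start and 4 N fully down, and it rises by itself.
- green_top (a point): Centre of the green button's upper face, 34 mm above the work surface when up.
- yellow_button (a joint): How far the yellow button (snooze) is pressed, m; must stay up.
- yellow_top (a point): Centre of the yellow button's upper face.
- cup: Matte black ceramic cup, 72 mm across, 72 mm tall, loose on the board; origin at the centre of its underside.
- splitter: Stainless steel pill splitter with a spring hinge, 40 x 80 x 22 mm, loose on the board between cup and jar; origin at the centre of its underside.
- jar: Short open glass jar, 68 mm across, 58 mm tall, loose on the board; origin at the centre of its underside.
- dose_cup: Small white dosing cup, 38 mm across, 32 mm tall, standing loose in the jar; origin at the centre of its underside.
- case: Brown spectacle case, 150 x 58 x 34 mm, loose on the work surface on the side of the board away from the reminder; origin at the centre of its underside.

How it is judged (in metres and radians):
On the way, in this order (a step that is already met when the one before it is completed fails the run):
1. the orange lid is pressed fully shut by the fingers (value of joint orange_lid below 0.05 rad and contact force between the fingers and orange_pod above 0.3 N), for 0.05 s.
2. the green button is pressed down by the fingers, the orange lid being shut (value of joint green_button above 0.0045 m and contact force between the fingers and reminder above 0.5 N and value of joint orange_lid below 0.06 rad), for 0.05 s.
At the end, for the whole second after the job is handed in: The orange lid is shut (within 0.06 rad, 3 mm at its edge), the green button was pressed at least 4.5 mm after that and is up again, the yellow button is up, the blue lid's edge is within 6 mm of where it was, and the reminder box and every loose thing are at rest within 15 mm of where they stood (value of joint orange_lid below 0.06 rad and value of joint each of green_button, yellow_button below 0.001 m and distance of blue_lid_edge from where it was at the start of the episode below 0.006 m and value of joint blue_lid above 0.3 rad and distance of each of cup, splitter, jar, dose_cup, case, reminder from where it was at the start of the episode below 0.015 m and linear speed of each of cup, splitter, jar, dose_cup, case, reminder below 0.02 m/s); the robot touches nothing.
It fails at once if the yellow button is pressed more than 1.5 mm (value of joint yellow_button above 0.0015 m).
It fails at once if the blue lid's edge is moved more than 6 mm (distance of blue_lid_edge from where it was at the start of the episode above 0.006 m).
It fails at once if a clear compartment or the blue one is touched with more than 2 N (contact force between any of the fingers, the arm and blue_pod above 2 N or contact force between any of the fingers, the arm and clear_pod1 above 2 N or contact force between any of the fingers, the arm and clear_pod2 above 2 N or contact force between any of the fingers, the arm and clear_pod3 above 2 N or contact force between any of the fingers, the arm and clear_pod4 above 2 N or contact force between any of the fingers, the arm and clear_pod5 above 2 N).
It fails at once if the orange lid is opened wider than 1.0 rad, or it and its compartment are pressed with more than 30 N (value of joint orange_lid above 1 rad or contact force between anything else and orange_pod above 30 N).
It fails at once if the reminder or a loose thing is shifted more than 15 mm, the reminder lifted more than 6 mm, or one of them tipped more than 0.3 rad (not (distance of each of cup, splitter, jar, dose_cup, case, reminder from where it was at the start of the episode below 0.015 m) or height (world z) of reminder above 0.006 m or angle between any of cup, splitter, jar, dose_cup, case, reminder's own z axis and vertical above 0.3 rad).
It also fails if it takes over 45 s, if anything falls off the work surface, if the arm or the gripper's body presses on something with over 40 N, if the wrist force passes 120 N, or if a joint passes its speed limit or range.

## Working session

There is one attempt and no reset: what is moved stays moved. The work goes in short steps, Python scripts to look and compute and a shell command to move; the robot and the scene stay as the last step left them, time stands still between calls to the robot, and variables do not carry over. Pictures are saved under pics/ and viewed, at most 10 in all, crops included, and the job is handed in when it is done.

```bash
mkdir -p pics; cat > h.py <<'E'
import numpy as np, cv2
from station import r
def cap(n,f=None):
    c=r.capture(n); im=cv2.cvtColor(c["frame"],cv2.COLOR_RGB2BGR)
    if f: cv2.imwrite(f"pics/{f}.png",im)
    c["im"]=im; c["R"]=cv2.Rodrigues(np.array(c["rvec"],float))[0]; c["t"]=np.array(c["tvec"],float).ravel()
    c["f"]=im.shape[0]/2/np.tan(np.radians(c["vertical_fov"])/2); c["C"]=-c["R"].T@c["t"]
    return c
def ray(c,u,v): return c["R"].T@np.array([(u-c["cx"])/c["f"],(v-c["cy"])/c["f"],1])
def onz(c,u,v,z):
    d=ray(c,u,v); return c["C"]+d*(z-c["C"][2])/d[2]
def proj(c,p):
    q=c["R"]@np.array(p)+c["t"]; return c["f"]*q[:2]/q[2]+[c["cx"],c["cy"]]
def tri(c1,p1,c2,p2):
    A=[];b=[]
    for c,p in((c1,p1),(c2,p2)):
        d=ray(c,*p); d/=np.linalg.norm(d); P=np.eye(3)-np.outer(d,d); A.append(P); b.append(P@c["C"])
    return np.linalg.lstsq(np.vstack(A),np.hstack(b),rcond=None)[0]
E
python3 - <<'E'
from h import *
ims=[]
for n in("scene","side","wrist"):
    c=cap(n); ims.append(c["im"]); print(n,c["C"].round(3),c["f"],c["cx"],c["cy"],ray(c,256,192).round(2))
cv2.imwrite("pics/scene0.png",cv2.resize(ims[0],(800,600))); cv2.imwrite("pics/side0.png",cv2.resize(ims[1],(800,600)));cv2.imwrite("pics/w0.png",ims[2])
s=r.sense();print(s["ee_rot"],s["tcp_pos"],s["time_s"])
E
```

```text
scene [ 0.895 -0.598  0.64 ] 393.50055489096906 258.1140595756704 196.04893297328246 [-0.39  0.67 -0.63]
side [ 0.047 -0.487  0.596] 391.50585599912216 257.0822625837168 190.4175610493064 [ 0.54  0.55 -0.63]
wrist [0.324 0.537 0.383] 278.7190756265539 260.21372821278925 190.32791164058898 [-0.23  0.12 -0.97]
[[ 9.08172686e-01 -4.18595306e-01 -5.85031324e-04]
 [-4.18595691e-01 -9.08171276e-01 -1.60689624e-03]
 [ 1.41330578e-04  1.70423086e-03 -9.99998538e-01]] [0.26141366 0.56732988 0.29140045] 0.15
```

View pics/scene0.png

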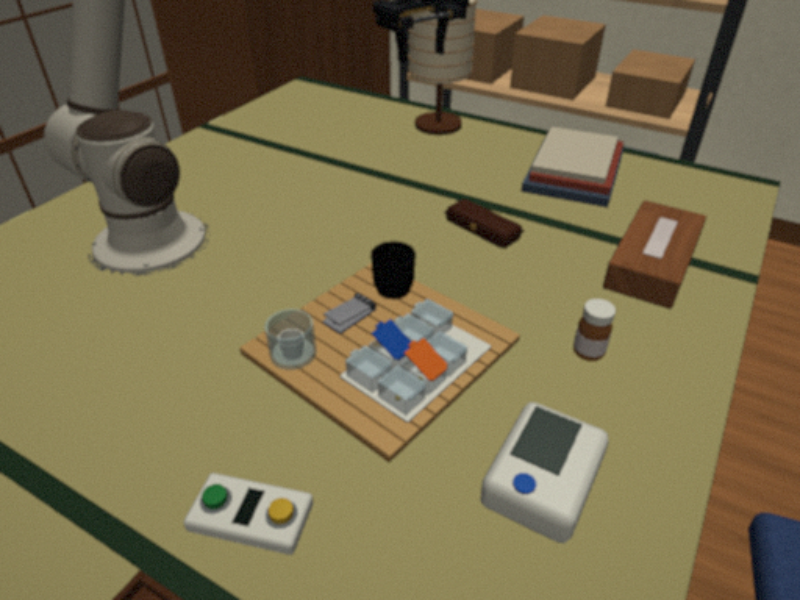

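View pics/side0.png

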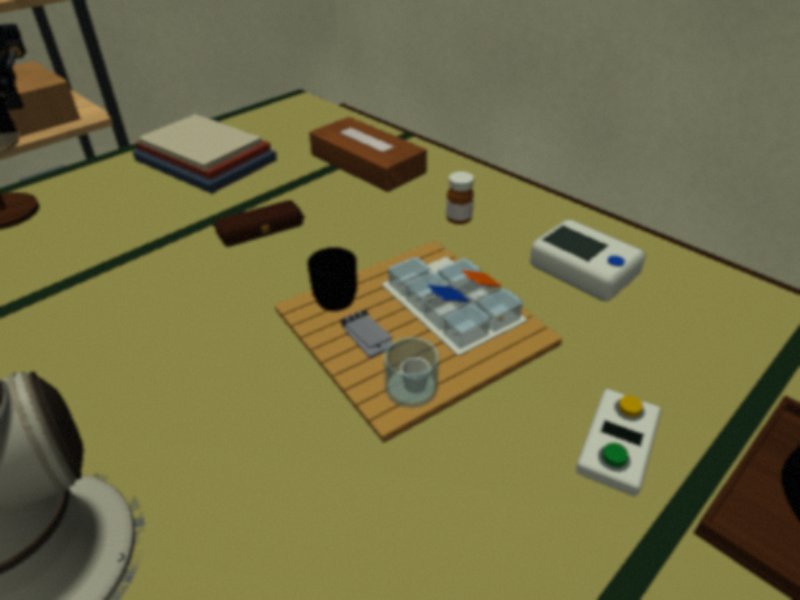

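The scene shows the board with the pod rack. The orange lid is around (426,360)/800 in scene and (480,279) in side, and the blue lid around (392,340). The green button is at (215,496) in scene and (615,455) in side. All measurable from the two views.

```bash
cat > m.py <<'E'
from h import *
def blob(im,lo,hi,box):
    h=cv2.cvtColor(im,cv2.COLOR_BGR2HSV); m=cv2.inRange(h,lo,hi); k=np.zeros_like(m); x0,y0,x1,y1=box; k[y0:y1,x0:x1]=255
    m&=k; n,l,s,ce=cv2.connectedComponentsWithStats(m); i=1+np.argmax(s[1:,4]); 
    cn=cv2.findContours((l==i).astype(np.uint8),0,2)[0][0]
    return ce[i],s[i,4],cv2.approxPolyDP(cv2.convexHull(cn),3,True)[:,0]
E
python3 - <<'E'
from m import *
a=cap("scene");b=cap("side")
B={"orange":((3,150,90),(15,255,255),(230,190,310,260),(280,160,330,200)),
"blue":((105,150,50),(125,255,255),(230,190,310,260),(260,170,310,200)),
"green":((50,120,40),(85,255,255),(120,300,155,335),(370,270,410,310)),
"yellow":((18,150,120),(28,255,255),(160,310,200,345),(385,245,420,275))}
for n,(lo,hi,x,y) in B.items():
    p,q=blob(a["im"],lo,hi,x),blob(b["im"],lo,hi,y); X=tri(a,p[0],b,q[0])
    print(n,p[0].round(1),p[1],q[0].round(1),q[1],X.round(4),"reproj",proj(a,X).round(1),proj(b,X).round(1)); print(p[2].tolist(),q[2].tolist())
S=.64
for c,P in((a,[(389,458),(518,338),(370,268),(243,350)]),(b,[(384,439),(561,341),(437,245),(277,310)])):
    Q=np.array([onz(c,u*S,v*S,.014)[:2] for u,v in P]); print("board",Q.round(3).tolist(),Q.mean(0).round(4),np.linalg.norm(Q-np.roll(Q,1,0),axis=1).round(3))
    for i in range(4): d=Q[i]-Q[i-1]; print(np.degrees(np.arctan2(d[1],d[0])).round(1),end=" ")
E
```

```text
orange [272.5 229.5] 379 [307.8 177.8] 117 [ 0.6248 -0.0706  0.0592] reproj [272.5 229.6] [307.7 177.7]
[[263, 219], [271, 217], [285, 235], [274, 242], [260, 227]] [[297, 173], [308, 174], [319, 182], [306, 181]]
blue [250.5 216.6] 301 [286.6 187.4] 133 [ 0.5647 -0.06    0.0599] reproj [250.5 216.7] [286.6 187.3]
[[243, 207], [251, 206], [260, 216], [255, 229], [239, 213]] [[275, 183], [289, 184], [298, 192], [284, 191]]
green [137.  317.5] 164 [393.2 291. ] 185 [ 0.5085 -0.3588  0.0286] reproj [137.  317.5] [393.1 290.9]
[[144, 314], [139, 324], [131, 322], [133, 312]] [[388, 285], [399, 287], [401, 293], [397, 298], [386, 293]]
yellow [179.  325.8] 151 [403.6 257.7] 126 [ 0.5858 -0.3357  0.0331] reproj [179.2 325.6] [403.8 257.9]
[[186, 323], [180, 332], [172, 329], [177, 320]] [[396, 257], [404, 252], [410, 261], [404, 263]]
board [[0.648, -0.205], [0.703, 0.079], [0.414, 0.118], [0.363, -0.149]] [ 0.5316 -0.039 ] [0.291 0.289 0.291 0.272]
-11.2 79.1 172.3 -100.9 board [[0.351, -0.152], [0.639, -0.206], [0.693, 0.075], [0.403, 0.129]] [ 0.5211 -0.0386] [0.286 0.293 0.286 0.295]
-100.5 -10.6 79.1 169.4
```

```bash
python3 -m pendant '[[[30,21,3],[0,0,0.066]],[[60,43,6],[0,0,0.133]],[[100,72,10],[0,0,0.22]],[[140,100,14],[0,0,0.31]],[[180,129,18],[0,0,0.4]],[[220,158,22],[0,0,0.49]],[[260,187,26],[0,0,0.58]],[[297,214,30],[0,0,0.664]],[[297,214,30],[0,0,0.664]],[[297,214,30],[0,0,0.664]]]' 0; python3 - <<'E'
from h import *
s=r.sense(); R=np.array(s["ee_rot"]);p=np.array(s["tcp_pos"])
print(R.T@(np.array([.622,-.070,.22])-p)*1000, np.degrees(np.arctan2(R[1,0],R[0,0])),np.array(s["joints"]).round(1))
E
```

```text
time_s: 1.25
tcp_pos: [0.4421, 0.248, 0.2622]
ee_rot: [[0.455, -0.89, -0.0], [-0.89, -0.455, 0.0], [-0.0, -0.0, -1.0]]
wrist_force: [0.3, 0.3, -0.8]
gripper_width: 0.172
gripper_force: 0.0
[365.00222022 -15.303633    42.20794218] -62.907542532242054 [ 47.7  12.  -18.5  -0.  -59.5 -20.6]
```

```bash
python3 -m pendant '[[[45,-2,5],[0,0,0.083]],[[90,-4,10],[0,0,0.165]],[[135,-6,15],[0,0,0.248]],[[180,-8,20],[0,0,0.33]],[[225,-9,25],[0,0,0.413]],[[270,-11,30],[0,0,0.5]],[[315,-13,35],[0,0,0.58]],[[365,-15,42],[0,0,0.661]],[[365,-15,42],[0,0,0.661]],[[365,-15,42],[0,0,0.661]]]' 0; python3 - <<'E'
from m import *
s=r.sense(); R=np.array(s["ee_rot"]);p=np.array(s["tcp_pos"])
print(p,np.degrees(np.arctan2(R[1,0],R[0,0])),np.array(s["joints"]).round(1))
c=cap("wrist","w1")
for n,lo,hi in(("o",(3,150,90),(15,255,255)),("b",(105,150,50),(125,255,255))):
    q=blob(c["im"],lo,hi,(0,0,512,384)); print(n,q[0],q[1],q[2].tolist(),[onz(c,u,v,.06)[:2].round(3).tolist() for u,v in q[2]])
tip=p+R@[0,0,.07]; print("tip px",proj(c,tip)); print("mid px",proj(c,[.622,-.07,.049]))
E
```

```text
time_s: 2.25
tcp_pos: [0.6224, -0.0685, 0.2193]
ee_rot: [[-0.185, -0.983, -0.001], [-0.983, 0.185, 0.0], [0.0, 0.001, -1.0]]
wrist_force: [-0.6, 0.5, -0.5]
gripper_width: 0.002
gripper_force: 0.0
[ 0.62244093 -0.06850687  0.21931906] -100.65167753832793 [  8.5  25.4  -5.1  -0.  -59.5 -19.1]
o [258.75809617 192.0750736 ] 2038 [[236, 170], [282, 175], [286, 202], [281, 216], [236, 207]] [[0.639, -0.096], [0.599, -0.083], [0.599, -0.057], [0.606, -0.044], [0.647, -0.061]]
b [322.99910314 192.03183857] 2230 [[298, 170], [349, 175], [354, 195], [346, 215], [297, 208], [294, 195]] [[0.583, -0.085], [0.538, -0.072], [0.535, -0.052], [0.545, -0.033], [0.59, -0.049], [0.591, -0.062]]
tip px [259.33893053 233.297934  ]
mid px [259.63906751 190.05618875]
```

View pics/w1.png

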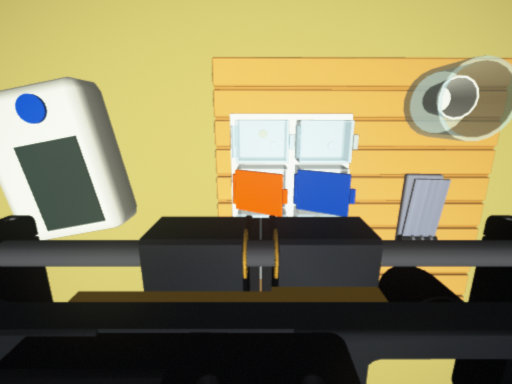

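The wrist view shows the orange lid at (236–286, 170–216): hinge edge at column 236, tab at 286. The blue lid is beside it at (294–354). I check the shut centre from the hinge corner.

```bash
python3 - <<'E'
from h import *
c=cap("wrist"); t=np.radians(-10.8); ux=np.array([np.cos(t),np.sin(t)]); uy=np.array([-ux[1],ux[0]])
k=onz(c,236,170,.049)[:2]; print("hinge corner",k,"shut centre",k-25e-3*ux+20e-3*uy)
k2=onz(c,236,208,.049)[:2]; print(k2, np.linalg.norm(k2-k))
# free edge corner (282,175): ray vs vertical plane y_b = hinge corner line
d=ray(c,282,175);C=c["C"]; n=uy; l=((k-C[:2])@n)/(d[:2]@n); P=C+l*d; print("free corner",P,"dx",(P[:2]-k)@ux,"ang",np.arctan2(P[2]-.049,-(P[:2]-k)@ux))
s=r.sense(); R=np.array(s["ee_rot"]);p=np.array(s["tcp_pos"])
m=k-25e-3*ux+20e-3*uy; print(R.T@(np.r_[m,.119]-p)*1000,s["wrist_force"])
E
```

```text
hinge corner [ 0.64040307 -0.09269376] shut centre [ 0.61959352 -0.06836349]
[ 0.64828391 -0.05525733] 0.03825694410785202
free corner [ 0.59888187 -0.08477317  0.07189065] dx -0.04226992112250963 ang 0.4963211074382142
[  1.58105379   2.14347487 101.28296159] [ 0.82902631  1.1072272  -0.2468243 ]
```

```bash
python3 -m pendant '[[[1,7,20],[0,0,0]],[[1,7,45],[0,0,0]],[[1,7,65],[0,0,0]],[[1,7,72],[0,0,0]],[[1,7,77],[0,0,0]],[[1,7,81],[0,0,0]],[[1,7,85],[0,0,0]],[[1,7,89],[0,0,0]],[[1,7,92],[0,0,0]],[[1,7,95],[0,0,0]]]' 0; python3 - <<'E'
from h import *
c=cap("scene");cv2.imwrite("pics/s1.png",cv2.resize(c["im"][170:290,180:360],(720,480)))
E
```

```text
time_s: 3.35
tcp_pos: [0.615, -0.0686, 0.1253]
ee_rot: [[-0.185, -0.983, 0.0], [-0.983, 0.185, 0.0], [-0.0, -0.0, -1.0]]
wrist_force: [-1.3, 0.4, 1.0]
gripper_width: 0.009
gripper_force: 0.3
```

View pics/s1.png

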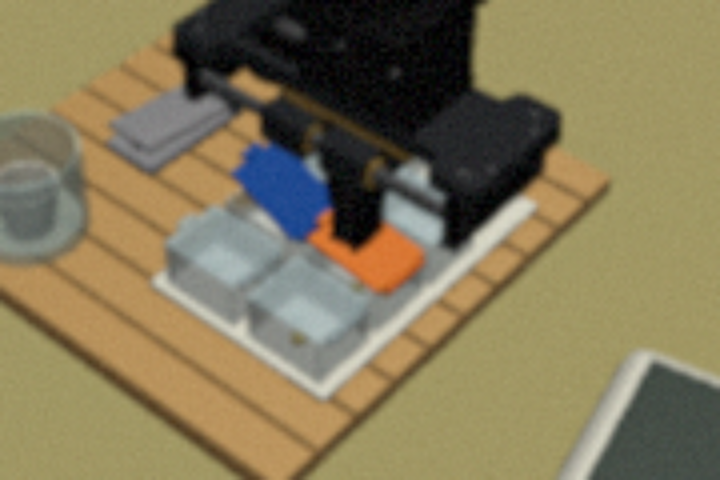

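The fingertips sit on the orange lid (around (355,240) in the crop), which is nearly shut. The blue lid and neighbouring pods are clear of the fingers. I'll continue slowly.

```bash
python3 -m pendant '[[[0,0,2],[0,0,0]],[[0,0,3],[0,0,0]],[[0,0,4],[0,0,0]],[[0,0,4.5],[0,0,0]],[[0,0,5],[0,0,0]],[[0,0,5.5],[0,0,0]],[[0,0,5.5],[0,0,0]]]' 0
```

```text
time_s: 4.1
tcp_pos: [0.6149, -0.0685, 0.1197]
ee_rot: [[-0.185, -0.983, 0.0], [-0.983, 0.185, -0.0], [-0.0, -0.0, -1.0]]
wrist_force: [-0.2, -0.5, 0.5]
gripper_width: 0.002
gripper_force: 0.0
```

```bash
python3 -m pendant '[[[0,0,0.5],[0,0,0]],[[0,0,1],[0,0,0]],[[0,0,1],[0,0,0]],[[0,0,1],[0,0,0]]]' 0;  python3 -m pendant '[[[0,0,0.3],[0,0,0]],[[0,0,0.6],[0,0,0]],[[0,0,0.6],[0,0,0]]]' 0
```

```text
time_s: 4.5
tcp_pos: [0.615, -0.0684, 0.1191]
ee_rot: [[-0.185, -0.983, 0.0], [-0.983, 0.185, -0.0], [-0.0, -0.0, -1.0]]
wrist_force: [-1.6, 0.6, 2.7]
gripper_width: 0.007
gripper_force: 1.8
time_s: 4.8
tcp_pos: [0.615, -0.0685, 0.119]
ee_rot: [[-0.185, -0.983, 0.0], [-0.983, 0.185, -0.0], [0.0, -0.0, -1.0]]
wrist_force: [-2.2, 0.5, 6.4]
gripper_width: 0.006
gripper_force: 3.2
```

Firm stop at lid height 0.049 with 6 N: the lid is shut. Lift, then head for the button.

```bash
python3 -m pendant '[[[0,0,-10],[0,0,0]],[[0,0,-40],[0,0,0]],[[0,0,-80],[0,0,0]],[[0,0,-80],[0,0,0]]]' 0; python3 - <<'E'
from m import *
s=r.sense(); R=np.array(s["ee_rot"]);p=np.array(s["tcp_pos"]); print(R.T@(np.array([.509,-.315,.2])-p)*1000)
c=cap("side");cv2.imwrite("pics/s2.png",cv2.resize(c["im"][140:240,230:390],(800,500)))
E
```

```text
time_s: 5.2
tcp_pos: [0.6183, -0.0685, 0.2046]
ee_rot: [[-0.184, -0.983, 0.013], [-0.983, 0.184, -0.0], [-0.002, -0.013, -1.0]]
wrist_force: [0.4, -0.1, -0.2]
gripper_width: 0.0
gripper_force: 0.0
[262.42293589  62.22668779   3.25219211]
```

View pics/s2.png

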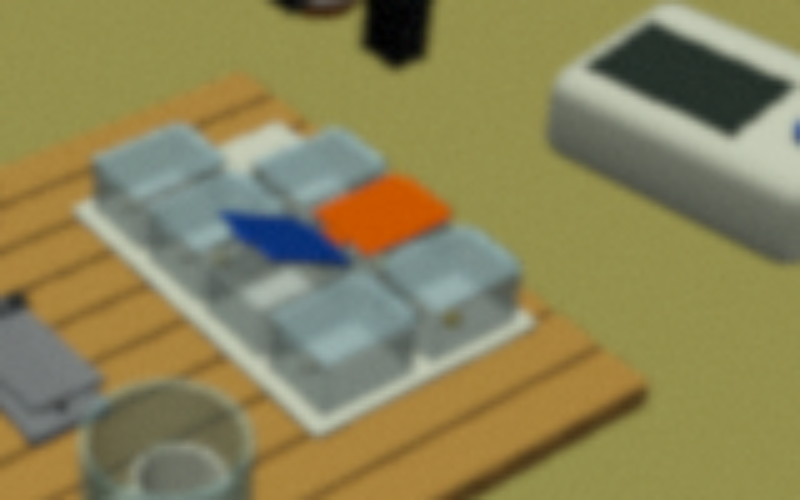

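The orange lid lies flush (around (385,213) in the crop) and the blue lid is still open.

```bash
python3 -m pendant '[[[25,6,0],[0,0,0]],[[60,14,0],[0,0,0]],[[100,23,0],[0,0,0]],[[140,33,0],[0,0,0]],[[180,42,0],[0,0,0]],[[215,50,0],[0,0,0]],[[245,57,0],[0,0,0]],[[262,60,0],[0,0,0]],[[262,60,0],[0,0,0]],[[262,60,0],[0,0,0]]]' 0; python3 - <<'E'
from m import *
c=cap("wrist","w2"); s=r.sense(); R=np.array(s["ee_rot"]);p=np.array(s["tcp_pos"])
for n,lo,hi in(("g",(50,120,40),(85,255,255)),("y",(18,190,150),(26,255,255))):
    q=blob(c["im"],lo,hi,(0,0,512,384)); X=onz(c,*q[0],.033); print(n,q[0],q[1],q[2].tolist(),X, R.T@(np.r_[X[:2],.104]-p)*1000)
E
```

```text
time_s: 6.25
tcp_pos: [0.5075, -0.3147, 0.1975]
ee_rot: [[-0.185, -0.983, -0.001], [-0.983, 0.185, 0.001], [-0.0, 0.001, -1.0]]
wrist_force: [0.2, 0.4, 0.1]
gripper_width: 0.002
gripper_force: 0.0
g [249.98615385 146.70153846] 650 [[254, 133], [261, 138], [264, 150], [260, 157], [248, 161], [238, 154], [236, 144], [243, 134]] [ 0.50785968 -0.35944281  0.033     ] [44.50800908 -8.4780697  93.71514878]
y [175. 173.] 7 [[178, 173], [172, 173]] [ 0.58160549 -0.34852469  0.033     ] [ 20.17540953 -78.94489037  93.68740218]
```

View pics/w2.png

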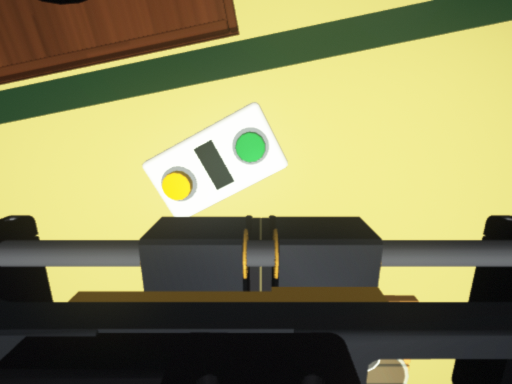

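The wrist view shows the green button at (250,147) and yellow at (177,186), and the green position agrees with the earlier triangulation within 1 mm. Go over it and press.

```bash
python3 -m pendant '[[[20,-4,10],[0,0,0]],[[44,-8,30],[0,0,0]],[[44,-8,60],[0,0,0]],[[44,-8,80],[0,0,0]],[[44,-8,88],[0,0,0]],[[44,-8,92],[0,0,0]],[[44,-8,94],[0,0,0]],[[44,-8,96],[0,0,0]],[[44,-8,97],[0,0,0]],[[44,-8,97],[0,0,0]]]' 0;python3 -m pendant '[[[0,0,1],[0,0,0]],[[0,0,1.5],[0,0,0]],[[0,0,2],[0,0,0]],[[0,0,2],[0,0,0]],[[0,0,2],[0,0,0]]]' 0
```

```text
time_s: 7.3
tcp_pos: [0.508, -0.3596, 0.1022]
ee_rot: [[-0.185, -0.983, 0.002], [-0.983, 0.185, -0.001], [0.0, -0.002, -1.0]]
wrist_force: [1.2, 0.5, 2.1]
gripper_width: 0.007
gripper_force: 0.9
time_s: 7.8
tcp_pos: [0.5078, -0.3598, 0.0996]
ee_rot: [[-0.185, -0.983, 0.001], [-0.983, 0.185, -0.001], [0.001, -0.002, -1.0]]
wrist_force: [1.4, 1.3, 3.9]
gripper_width: 0.005
gripper_force: 1.6
```

```bash
python3 -m pendant '[[[0,0,1],[0,0,0]],[[0,0,1.5],[0,0,0]],[[0,0,2],[0,0,0]],[[0,0,2.5],[0,0,0]],[[0,0,2.5],[0,0,0]],[[0,0,2.5],[0,0,0]]]' 0
```

```text
time_s: 8.4
tcp_pos: [0.5078, -0.3598, 0.098]
ee_rot: [[-0.184, -0.983, 0.002], [-0.983, 0.184, -0.001], [0.001, -0.002, -1.0]]
wrist_force: [1.3, 1.8, 8.6]
gripper_width: 0.006
gripper_force: 4.4
```

Force has risen to 8.6 N at exactly 6 mm of travel: bottomed out. Release and check.

```bash
python3 -m pendant '[[[0,0,-4],[0,0,0]],[[0,0,-10],[0,0,0]],[[0,0,-40],[0,0,0]],[[0,0,-90],[0,0,0]],[[0,0,-120],[0,0,0]],[[0,0,-120],[0,0,0]],[[0,0,-120],[0,0,0]],[[0,0,-120],[0,0,0]]]' 0; python3 - <<'E'
from h import *
c=cap("side");cv2.imwrite("pics/s3.png",cv2.resize(c["im"][140:320,170:430],(780,540)))
E
```

```text
time_s: 9.2
tcp_pos: [0.5057, -0.359, 0.2145]
ee_rot: [[-0.186, -0.983, -0.005], [-0.983, 0.186, 0.003], [-0.002, 0.005, -1.0]]
wrist_force: [-0.8, 0.5, -0.5]
gripper_width: 0.004
gripper_force: 0.0
```

View pics/s3.png

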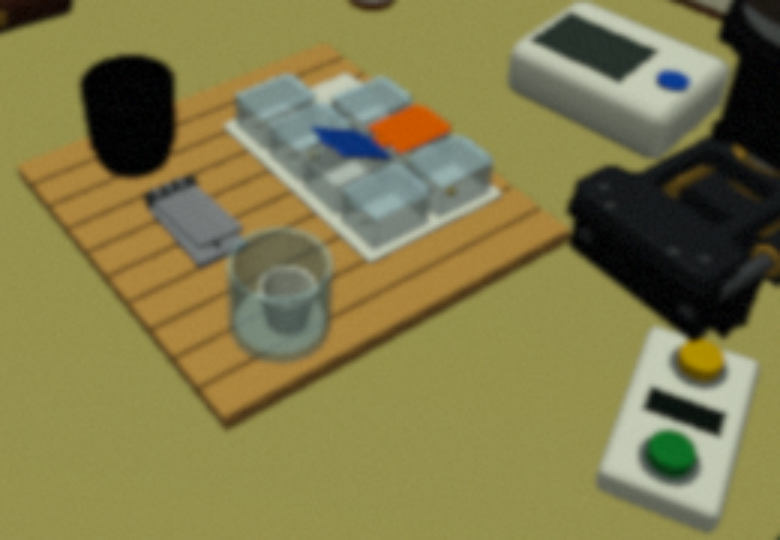

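The picture shows the green button up again (670,453), the orange lid shut (410,128), the blue lid open (350,142) and nothing displaced. Handing in.

```bash
python3 -c "
from station import r; print(r.finish_job())"
```

```text
the job is handed in; nothing more can be done
None
```

I pressed the orange lid fully shut, then pushed the green button right down and it came back up; in the last picture the blue lid is still open and nothing looks moved. The job is handed in, but the hand-in returned no verdict.

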